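# Open the interlocked valves of the water filter

## Robot

A 6-joint arm with a two-finger parallel gripper is mounted at the origin on a cart in front of the work surface, level with it; the furniture and walls round the work are solid. World frame = base frame: x ahead of the robot, y to its left, z up, the work surface at z = 0. Lengths are in m, angles in rad, forces in N, time in s.
With the tool pointing down it reaches from about 0.275 to 0.875 m from the base axis. Payload 12.5 kg.
Tool frame: the origin (TCP) lies at the very end of the fingers, on their centre line; the grasp point (between the pads) lies 19 mm behind it (env.tcp_to_grasp is the distance from the TCP to the grasp point, in m); z points along the fingers, y is the line along which they close (so a half turn about z gives the same grasp; the last joint's range is limited). The gripper opens to 85 mm and grips with 20 to 120 N. Pads are 22 mm wide; open, the fingers measure 114 mm over their backs; the gripper's body (76 mm by 85 mm) begins 54 mm behind the grasp point. The pads swing forward as they close: fully open they stand 13 mm farther back than shut.
Start: joints at [1.258, 0.351, 1.652, -0, 1.139, -0.085], TCP at [0.124, 0.536, 0.231] pointing down, gripper open.
Joint ranges: [-2.75, 2.75], [-0.79, 2.1], [0.01, 2.65], [-1.57, 4.71], [0.07, 3.14], [-2.87, 2.87]. Speed limits (rad/s): [2.22, 2.22, 2.79, 3.14, 3.14, 3.14].

## Interface

Orientations are given as a unit quaternion [x, y, z, w].
In Python, from cell import sensors, grab_frame, env gives the robot as it stands.
- The arm moves only by the tool move_arm, never from a script. Its arguments are lists of equal length, an entry for each row: "delta_pos": the shift along the tool's x, y, z in cm, a list of three; "dr": the turn, a rotation vector about the tool's x, y, z in degrees, a list of three. A call has 1 to 12 rows; each row is the pose to reach, as a shift and turn from the pose commanded when the call began, along the tool's axes at that moment; what a row does not reach only later rows make up. A row lasts 1/8 s, in which the tool goes at most 62.5 mm and 10.7 degrees, less where a joint would pass 70% of its speed; a pose out of reach is approached as far as the arm can. A call with a gripper value outside its range is refused whole. "jaw" is the opening, from 0 (shut) to 1 (fully open), set as the call begins (left out, the last holds). The fingers move at their own pace and stop on an object; "force" is the grip in N (left out, the last holds). Time passes only in rows, so rows that repeat a pose let the fingers close. It gives the time, the measured TCP pose, the force, the opening and the grip force at its end, in the units of the state.
- sensors.read_state(): the state, without advancing time (a new reading comes with each control period).
- grab_frame(name): name is "scene" or "top"; returns a dict with "color" (420x560x3 uint8, red, green, blue), "fx", "fy", "cx", "cy" (pixels), "camera_from_world" (4x4, takes a point from world to camera coordinates). Camera axes: x right, y up, looking along -z (the intrinsics and any distortion apply to the point x, -y, -z); pixel columns grow to the right and rows downward; lengths in m; the calibration is good to about 2 mm. A picture is of the moment at which its call begins. There is no depth.
- env.hand_in(): hands the job in; it is judged then, once.
The state is a dict: "clock": time; "qpos": joint angles; "joint_velocities": joint speeds; "tau": joint torques, N m; "ee_pos": TCP position; "ee_rot": TCP orientation; "wrist_force": force on the tool from outside, world axes, zero at the start; "torque": the same for the moment, N m; "gripper_width": finger opening in m; "finger_force": force on a finger pad.
Only numpy, scipy, OpenCV 4.12 (cv2) and the standard library are available. Lean on these libraries where they do the work, as an engineer would, in place of code of your own. Each camera call takes 0.05 s, during which the arm holds its last target. There are 200 camera calls.

## Task

Open the water filter's three valves: push each lever of the valve bank on the trolley over from the front to the back until it is fully home. An interlock lets them open only one after another in one order that is not marked, so feel gently which lever is free; do not force a blocked one (never press on the bank or its levers with more than 20 N), and leave the things around it where they stand.

Things in the scene. Friction and masses are not known exactly. Their poses are not given: they have to be found in the camera images.
- bank: the water filter's valve bank, fixed on the trolley that stands at the left end of the worktop, level with it: white case with aluminium face plate, 120 (x) by 230 (y) by 74 mm high, brass unions on its back reaching to x = +80 mm. Origin: centre of its underside; +x points to its back, +y to its left seen from its front, z up. The hidden interlock changes from start to start: of the closed levers one is free, the others are blocked
- lever_left (a joint): angle of the left lever (slot at bank y = +65 mm), rad: 0 to 0.03 closed (leans 0.45 rad to the front), 0.9 fully open at its end stop (leans 0.45 rad to the back). Turns about the bank's y axis, 52 mm above the underside, at x = 0. A free lever moves under a steady 2 to 5 N at its grip and stays where it is left
- left_tip (a point): point on the axis of the left lever's black grip, 95 mm from the pivot; the grip is 20 mm thick, its rounded end reaches 10 mm beyond this point and it starts 52 mm from the pivot; below it is a steel rod 10 mm thick
- lever_middle (a joint): angle of the middle lever (slot at bank y = 0 mm), rad: 0 to 0.03 closed (leans 0.45 rad to the front), 0.9 fully open at its end stop (leans 0.45 rad to the back). Turns about the bank's y axis, 52 mm above the underside, at x = 0. A blocked lever goes to 0.1 rad (7 mm at its grip), then meets a springy stop, about 1 N per mm, and may stay there
- middle_tip (a point): point on the axis of the middle lever's black grip, 95 mm from the pivot; the grip is 20 mm thick, its rounded end reaches 10 mm beyond this point and it starts 52 mm from the pivot; below it is a steel rod 10 mm thick
- lever_right (a joint): angle of the right lever (slot at bank y = -65 mm), rad: 0 to 0.03 closed (leans 0.45 rad to the front), 0.9 fully open at its end stop (leans 0.45 rad to the back). Turns about the bank's y axis, 52 mm above the underside, at x = 0. The next lever is released only in the last tenth of the free one's swing. The end stop is a cushion, about 4 N per mm
- right_tip (a point): point on the axis of the right lever's black grip, 95 mm from the pivot; the grip is 20 mm thick, its rounded end reaches 10 mm beyond this point and it starts 52 mm from the pivot; below it is a steel rod 10 mm thick
- trolley: fixed kitchen trolley with a wooden top, 360 (x) by 430 (y) mm, level with the worktop; origin at the centre of its top face. It is reached through the doorway: a tall folded door and its post stand to its right, close before the robot (x 0.18 to 0.28, y -0.16 to 0.15), and a wall to its left (y = 0.66), so the tool is best leaned in from the robot's side, about 40 degrees from vertical
- pepper_mill: loose pepper mill, white with a grey top, 44 mm across, 90 mm tall, behind the bank; origin at the centre of its underside
- balm_pot: loose low white pot, 63 mm across, 34 mm tall, behind the bank; origin at the centre of its underside
- garlic: loose garlic bulb, 50 mm, behind the bank; origin at the centre of its underside
- spice_jar: loose spice jar with a red cap, 45 mm across, 106 mm tall, at the left end of the bank; origin at the centre of its underside
- beaker: loose clear beaker, 77 mm across, 93 mm tall, on the left end of the worktop; origin at the centre of its underside

How it is judged:
On the way, in this order (a step that is already met when the one before it is completed fails the run):
1. a first lever is fully home at the back (value of joint any of lever_left, lever_middle, lever_right above 0.86 rad), for 0.1 s.
2. a second lever is fully home as well ((value of joint each of lever_left, lever_middle above 0.86 rad or value of joint each of lever_middle, lever_right above 0.86 rad or value of joint each of lever_left, lever_right above 0.86 rad)), for 0.1 s.
3. all three levers are fully home (value of joint each of lever_left, lever_middle, lever_right above 0.86 rad), for 0.1 s.
At the end, for the whole second after the job is handed in: all three levers stand fully open at the back (each joint above 0.86 of its 0.9 rad), at rest and released (all of step 3 and not (velocity of joint lever_left above 0.05 rad/s or velocity of joint lever_left below -0.05 rad/s) and not (velocity of joint lever_middle above 0.05 rad/s or velocity of joint lever_middle below -0.05 rad/s) and not (velocity of joint lever_right above 0.05 rad/s or velocity of joint lever_right below -0.05 rad/s)); the robot touches nothing.
It fails at once if the bank or one of its levers is pressed with more than 20 N (contact force between bank and the fingers above 20 N or contact force between bank and the arm above 20 N).
It fails at once if a bystander is pushed more than 25 mm or tipped over (distance of any of pepper_mill, balm_pot, garlic, spice_jar, beaker from where it was at the start of the episode above 0.025 m or angle between any of pepper_mill, balm_pot, garlic, spice_jar, beaker's own z axis and vertical above 0.5 rad).
It also fails if it takes over 70 s, if anything falls off the work surface, if the arm or the gripper's body presses on something with over 40 N, if the wrist force passes 120 N, or if a joint passes its speed limit or range.

## Working session

There is one attempt and no reset: what is moved stays moved. The work goes in short steps, Python scripts to look and compute and a tool call to move; the robot and the scene stay as the last step left them, time stands still between calls to the robot, and variables do not carry over. Pictures are saved under pics/ and viewed, at most 10 in all, crops included, and the job is handed in when it is done.

Besides the shell and the picture viewer there is one more tool, called after "Emit:" as name(argument=value, ...) on one line, values as JSON. move_arm: Moves the arm, as the interface text tells. Its arguments: {"type":"object","properties":{"delta_pos":{"type":"array"},"dr":{"type":"array"},"jaw":{"type":"number"},"force":{"type":"number"}},"required":["delta_pos","dr"]}

```bash
mkdir -p pics; ls
python3 - <<'E'
from cell import sensors, grab_frame, env
import cv2,numpy as np,pickle
for n in ("scene","top"):
    f=grab_frame(n); cv2.imwrite(f"pics/{n}0.png",f["color"][:,:,::-1]); 
    pickle.dump({k:f[k] for k in f},open(f"{n}.pkl","wb"))
    print(n,[k for k in f],f["fx"],f["cx"],f["cy"]); print(np.round(f["camera_from_world"],3))
print(sensors.read_state())
E
```

```text
pics
scene ['color', 'fx', 'fy', 'cx', 'cy', 'camera_from_world'] 449.5761511777501 277.75135577595876 206.727433199506
[[ 0.838  0.545  0.007 -0.528]
 [-0.479  0.73   0.487 -0.068]
 [ 0.26  -0.412  0.873 -0.945]
 [ 0.     0.     0.     1.   ]]
top ['color', 'fx', 'fy', 'cx', 'cy', 'camera_from_world'] 508.0119238462316 283.4439077796044 210.66157129949204
[[-2.300e-02 -1.000e+00 -3.000e-03  3.260e-01]
 [ 9.940e-01 -2.300e-02  1.080e-01 -4.500e-01]
 [-1.080e-01 -1.000e-03  9.940e-01 -1.132e+00]
 [ 0.000e+00  0.000e+00  0.000e+00  1.000e+00]]
{'clock': 0.1, 'qpos': array([ 1.25840789e+00,  3.51169939e-01,  1.65238353e+00, -2.69185832e-07,
        1.13918051e+00, -8.46168040e-02]), 'joint_velocities': array([-0.00137303, -0.00097007, -0.00020694,  0.00175232, -0.00051927,
       -0.00016678]), 'tau': array([ 2.26755978e-04, -5.06829965e+01, -2.91879863e+01, -7.24896972e-05,
        2.63521841e-03,  2.03034709e-06]), 'ee_pos': array([0.12407622, 0.53548264, 0.23081017]), 'ee_rot': array([ 1.13639721e-01,  9.93521861e-01, -5.59480670e-04, -1.12415767e-04]), 'wrist_force': array([-0.83627952,  0.56120715, -0.24392106]), 'torque': array([ 0.01800565,  0.01917532, -0.04421367]), 'finger_force': 0.0, 'gripper_width': 0.08534016454273158}
```

View pics/scene0.png

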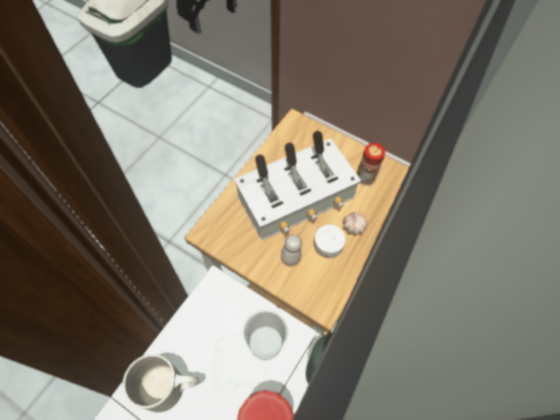

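View pics/top0.png

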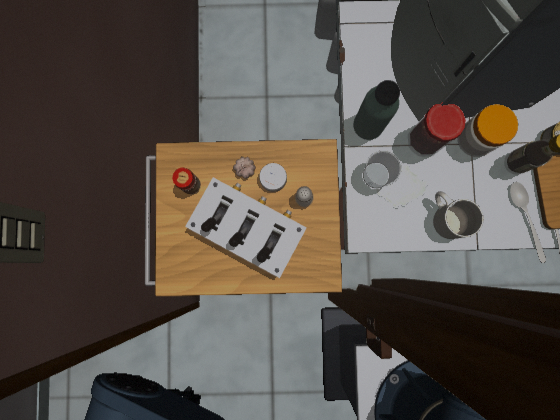

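The views show the bank on the trolley in the top image, its corners near (213,178), (306,230), (278,278), (186,230), with the levers leaning to the front (lower left). I'll enlarge it.

Run:
```python
import cv2,pickle
a=pickle.load(open("top.pkl","rb"))["color"][:,:,::-1]
cv2.imwrite("pics/topc.png",cv2.resize(a[145:295,150:350],None,fx=4,fy=4,interpolation=cv2.INTER_CUBIC))
```

```text
(no output)
```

View pics/topc.png

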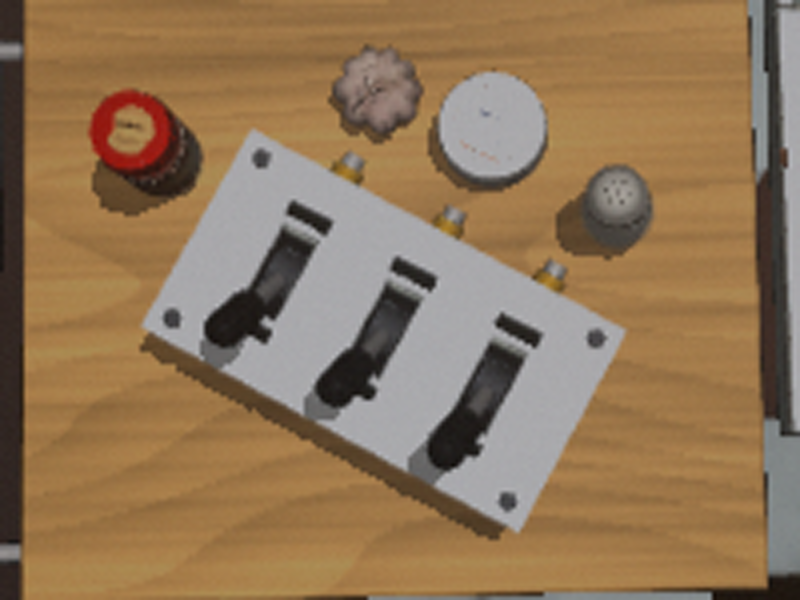

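The crop shows the top-plate corners at BL (252,130), BR (625,330), FR (520,530) and FL (143,326). The grip ends are at about (220,330), (333,392) and (445,455).

```bash
cat > h.py <<'E'
import numpy as np,pickle
from scipy.optimize import least_squares
f=pickle.load(open("top.pkl","rb")); M=f["camera_from_world"]
def ray(u,v,z):
    d=np.array([(u-f["cx"])/f["fx"],-(v-f["cy"])/f["fy"],-1.]); R=M[:3,:3]
    c=-R.T@M[:3,3]; w=R.T@d; return c+w*(z-c[2])/w[2]
def crop(u,v,z): return ray(150+u/4-.4,145+v/4-.4,z)
C=np.array([crop(*p,.074)[:2] for p in [(252,130),(625,330),(520,530),(143,326)]])
B=np.array([[.06,.115],[.06,-.115],[-.06,-.115],[-.06,.115]])
rot=lambda a:np.array([[np.cos(a),-np.sin(a)],[np.sin(a),np.cos(a)]])
s=least_squares(lambda p:(B@rot(p[2]).T+p[:2]-C).ravel(),[.3,.4,-.5]).x
def w(b): return np.r_[rot(s[2])@b[:2]+s[:2],b[2]]
def tip(y,th,r=.095,off=0): # th joint; off = offset to front normal to lever
    a=th-.45; return w(np.array([r*np.sin(a)-off*np.cos(a),y,.052+r*np.cos(a)+off*np.sin(a)]))
E
python3 - <<'E'
from h import *
print(s,np.degrees(s[2])); print((B@rot(s[2]).T+s[:2]-C)*1000)
for n,y in zip("LMR",(.065,0,-.065)): print(n,tip(y,0),tip(y,.9))
for u,v,y in [(220,330,.065),(333,392,0),(445,455,-.065)]:
    print(crop(u,v,.137))
    
for n,p in dict(garlic=(375,90,.03),pot=(492,125,.034),mill=(620,190,.09),jar=(130,132,.106)).items():
    q=crop(*p); print(n,q, rot(s[2]).T@(q[:2]-s[:2]))
from cell import sensors
E
```

```text
[ 0.41906149  0.39788451 -0.51556641] -29.53977932785408
[[-1.73217203 -0.4644566 ]
 [-0.28776605  1.06370184]
 [ 1.64377924  0.82701161]
 [ 0.37615884 -1.42625685]]
L [0.41515783 0.47480815 0.13754247] [0.48705876 0.43406264 0.13754247]
M [0.38311103 0.41825727 0.13754247] [0.45501196 0.37751176 0.13754247]
R [0.35106423 0.36170639 0.13754247] [0.42296516 0.32096087 0.13754247]
[0.41499145 0.47719386 0.137     ]
[0.38191515 0.41971323 0.137     ]
[0.3485743  0.36315004 0.137     ]
garlic [0.55909888 0.40443412 0.03      ] [0.11860529 0.07474056]
pot [0.53649676 0.33785036 0.034     ] [0.13176878 0.00566831]
mill [0.489322   0.26844391 0.09      ] [ 0.1249454  -0.07797471]
jar [0.52442087 0.52938398 0.106     ] [0.02683121 0.16635142]
```

```bash
cat >> h.py <<'E'
from scipy.spatial.transform import Rotation as Rn
Y=dict(L=.065,M=0.,R=-.065)
def goal(l,th,off=.010,r=.092,R=None): # TCP so that fingertip front edge sits on the grip's front face
    return tip(Y[l],th,r,off)+.011*R.as_matrix()[:,0]
E
cat > plan.py <<'E'
import sys
from h import *
from cell import sensors
st=sensors.read_state(); R0=Rn.from_quat(st["ee_rot"]); p=st["ee_pos"]
tilt=float(sys.argv[1]); R1=R0*Rn.from_euler("y",tilt,degrees=True)
print("t",round(st["clock"],2),"p",p.round(4),"z",R0.as_matrix()[:,2].round(2),"F",st["wrist_force"].round(2),"q",st["qpos"].round(2))
for a in sys.argv[2:]:
    l,th,off=a.split(","); g=goal(l,float(th),float(off),R=R1); print(a,g.round(4),"delta cm",(R0.inv().apply(g-p)*100).round(2))
E
python3 plan.py -40 L,0,.04 M,0,.04 R,0,.04 L,0,.01
```

```text
t 0.1 p [0.1241 0.5355 0.2308] z [-0. -0. -1.] F [-0.84  0.56 -0.24] q [ 1.26  0.35  1.65 -0.    1.14 -0.08]
L,0,.04 [0.3767 0.4938 0.1104] delta cm [-25.56   1.66  12.04]
M,0,.04 [0.3447 0.4373 0.1104] delta cm [-23.71  -4.57  12.05]
R,0,.04 [0.3127 0.3807 0.1104] delta cm [-21.87 -10.81  12.05]
L,0,.01 [0.4002 0.4805 0.1234] delta cm [-28.15   0.89  10.74]
```

Emit:
move_arm(delta_pos=[[-3, -0.5, 0], [-7, -1.5, 0], [-11, -2.5, 1], [-15, -3.5, 2], [-19, -4.5, 4], [-22, -4.6, 7], [-23, -4.6, 10], [-23.2, -4.6, 11.5], [-23.2, -4.6, 11.5]], dr=[[0, -8, 0], [0, -16, 0], [0, -24, 0], [0, -32, 0], [0, -40, 0], [0, -40, 0], [0, -40, 0], [0, -40, 0], [0, -40, 0]], jaw=0)

```text
clock: 1.23
ee_pos: [0.3395, 0.4384, 0.1157]
ee_rot: [0.107, 0.934, -0.04, 0.34]
wrist_force: [-0.6, -0.0, 0.5]
gripper_width: -0.0003
finger_force: 0.0
```

```bash
python3 plan.py 0 M,0,.04 M,0,.01 M,0.1,.01 M,0.2,.01 M,0.3,.01
python3 - <<'E'
from cell import grab_frame
import cv2
f=grab_frame("scene"); cv2.imwrite("pics/s1.png",cv2.resize(f["color"][90:300,160:440,::-1],None,fx=2.5,fy=2.5))
E
```

```text
t 1.23 p [0.3395 0.4384 0.1157] z [ 0.63 -0.15 -0.77] F [-0.62 -0.02  0.46] q [ 1.13  0.54  1.89 -1.01  0.84  0.54]
M,0,.04 [0.3447 0.4373 0.1104] delta cm [-0.07  0.01  0.75]
M,0,.01 [0.3682 0.4239 0.1234] delta cm [-2.89 -0.76  1.42]
M,0.1,.01 [0.3752 0.42   0.1279] delta cm [-3.77 -0.99  1.57]
M,0.2,.01 [0.3826 0.4158 0.1316] delta cm [-4.63 -1.23  1.81]
M,0.3,.01 [0.3903 0.4114 0.1344] delta cm [-5.46 -1.48  2.14]
```

View pics/s1.png

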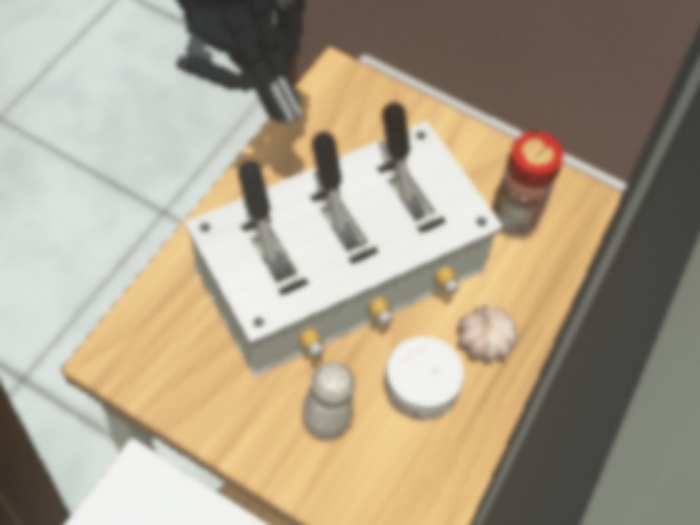

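The closed fingertips stand at about (290,110), in front of the middle lever, whose grip is at (325,155). Next I push it gently to about 0.2 rad.

Emit:
move_arm(delta_pos=[[-0.8, -0.3, 0.8], [-1.6, -0.5, 1.1], [-2.2, -0.65, 1.3], [-2.6, -0.7, 1.4], [-3.0, -0.8, 1.45], [-3.4, -0.9, 1.5], [-3.8, -1.0, 1.6], [-4.2, -1.1, 1.7], [-4.6, -1.2, 1.8], [-4.6, -1.2, 1.8]], dr=[[0, 0, 0], [0, 0, 0], [0, 0, 0], [0, 0, 0], [0, 0, 0], [0, 0, 0], [0, 0, 0], [0, 0, 0], [0, 0, 0], [0, 0, 0]])

```text
clock: 2.52
ee_pos: [0.3829, 0.416, 0.1321]
ee_rot: [0.107, 0.934, -0.039, 0.34]
wrist_force: [-0.7, -0.1, -1.6]
gripper_width: -0.0001
finger_force: 0.7
```

```bash
python3 plan.py 0 M,0.2,.01 M,0.3,.01 M,.4,.01
```

```text
t 2.52 p [0.3829 0.416  0.1321] z [ 0.63 -0.15 -0.77] F [-0.69 -0.14 -1.64] q [ 1.03  0.5   1.89 -1.02  0.8   0.46]
M,0.2,.01 [0.3826 0.4158 0.1316] delta cm [ 0.05 -0.03  0.02]
M,0.3,.01 [0.3903 0.4114 0.1344] delta cm [-0.78 -0.28  0.35]
M,.4,.01 [0.3982 0.407  0.1363] delta cm [-1.56 -0.53  0.76]
```

Emit:
move_arm(delta_pos=[[-0.4, -0.15, 0.17], [-0.8, -0.28, 0.35], [-1.2, -0.4, 0.55], [-1.2, -0.4, 0.55]], dr=[[0, 0, 0], [0, 0, 0], [0, 0, 0], [0, 0, 0]])

```text
clock: 3.02
ee_pos: [0.3946, 0.4093, 0.1358]
ee_rot: [0.107, 0.933, -0.039, 0.34]
wrist_force: [-0.7, 0.3, 0.2]
gripper_width: -0.0001
finger_force: 0.4
```

```bash
python3 plan.py 0 M,0,.03 R,0,.04 R,0,.01 R,.2,.01 R,.35,.01 M,.4,.01 M,.5,.01 M,.6,.01 M,.7,.01 M,.8,.01 M,.9,.01
python3 - <<'E'
from cell import grab_frame
import cv2
f=grab_frame("scene"); cv2.imwrite("pics/s2.png",cv2.resize(f["color"][90:300,160:440,::-1],None,fx=2.5,fy=2.5))
E
```

```text
t 3.02 p [0.3946 0.4093 0.1358] z [ 0.63 -0.15 -0.77] F [-0.67  0.3   0.21] q [ 1.01  0.5   1.9  -1.03  0.79  0.44]
M,0,.03 [0.3525 0.4328 0.1147] delta cm [ 4.9   1.34 -1.36]
R,0,.04 [0.3127 0.3807 0.1104] delta cm [ 7.25 -4.64 -2.77]
R,0,.01 [0.3362 0.3674 0.1234] delta cm [ 4.43 -5.4  -2.1 ]
R,.2,.01 [0.3506 0.3592 0.1316] delta cm [ 2.69 -5.87 -1.71]
R,.35,.01 [0.3622 0.3527 0.1355] delta cm [ 1.46 -6.25 -1.18]
M,.4,.01 [0.3982 0.407  0.1363] delta cm [-0.34 -0.15  0.22]
M,.5,.01 [0.4062 0.4024 0.1373] delta cm [-1.08 -0.41  0.71]
M,.6,.01 [0.4142 0.3979 0.1374] delta cm [-1.76 -0.67  1.27]
M,.7,.01 [0.4222 0.3933 0.1365] delta cm [-2.38 -0.93  1.9 ]
M,.8,.01 [0.4301 0.3889 0.1348] delta cm [-2.94 -1.19  2.6 ]
M,.9,.01 [0.4378 0.3845 0.1321] delta cm [-3.42 -1.44  3.35]
```

View pics/s2.png

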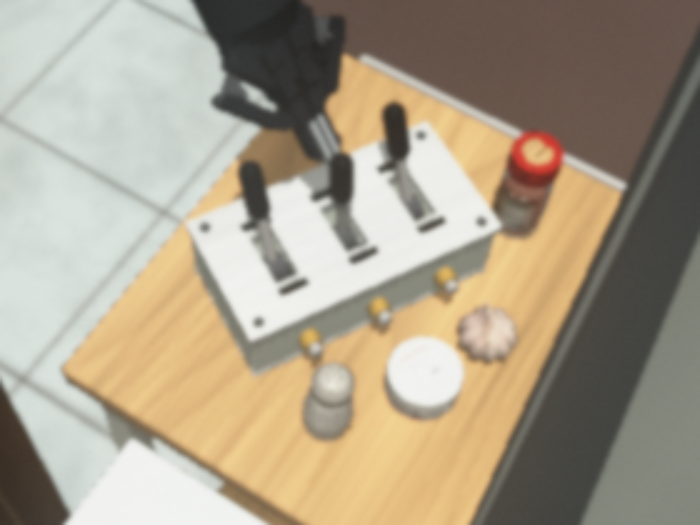

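The middle grip has moved with the fingertip to about (342,165) under a small force, so the middle lever is free. I carry on towards home.

Emit:
move_arm(delta_pos=[[-0.35, -0.15, 0.22], [-0.7, -0.28, 0.45], [-1.08, -0.41, 0.71], [-1.42, -0.54, 1.0], [-1.76, -0.67, 1.27], [-2.07, -0.8, 1.6], [-2.38, -0.93, 1.9], [-2.66, -1.06, 2.25], [-2.94, -1.19, 2.6], [-3.2, -1.3, 2.95], [-3.2, -1.3, 2.95]], dr=[[0, 0, 0], [0, 0, 0], [0, 0, 0], [0, 0, 0], [0, 0, 0], [0, 0, 0], [0, 0, 0], [0, 0, 0], [0, 0, 0], [0, 0, 0], [0, 0, 0]])

```text
clock: 4.45
ee_pos: [0.4338, 0.3867, 0.1333]
ee_rot: [0.107, 0.934, -0.039, 0.34]
wrist_force: [-0.6, 0.2, 1.1]
gripper_width: -0.0004
finger_force: 0.4
```

```bash
python3 plan.py 0 M,.85,.01 M,.9,.01 M,.93,.01
```

```text
t 4.45 p [0.4338 0.3867 0.1333] z [ 0.63 -0.15 -0.77] F [-0.56  0.16  1.06] q [ 0.92  0.5   1.9  -1.07  0.73  0.4 ]
M,.85,.01 [0.434  0.3867 0.1336] delta cm [-0.03  0.   -0.01]
M,.9,.01 [0.4378 0.3845 0.1321] delta cm [-0.26 -0.12  0.38]
M,.93,.01 [0.4401 0.3832 0.1312] delta cm [-0.39 -0.2   0.61]
```

Emit:
move_arm(delta_pos=[[-0.13, -0.06, 0.19], [-0.26, -0.12, 0.38], [-0.33, -0.16, 0.5], [-0.33, -0.16, 0.5]], dr=[[0, 0, 0], [0, 0, 0], [0, 0, 0], [0, 0, 0]])

```text
clock: 4.95
ee_pos: [0.4388, 0.3841, 0.1317]
ee_rot: [0.107, 0.934, -0.039, 0.34]
wrist_force: [-3.8, 0.5, 0.7]
gripper_width: -0.0
finger_force: 1.4
```

Emit:
move_arm(delta_pos=[[-0.06, -0.04, 0.12], [-0.06, -0.04, 0.12], [-0.06, -0.04, 0.12]], dr=[[0, 0, 0], [0, 0, 0], [0, 0, 0]])

```text
clock: 5.32
ee_pos: [0.4394, 0.3839, 0.1313]
ee_rot: [0.107, 0.934, -0.038, 0.34]
wrist_force: [-11.5, 1.3, 3.9]
gripper_width: -0.0003
finger_force: 5.8
```

```bash
python3 plan.py 0 M,.9,.05 M,0,.07 L,0,.06 L,0,.04 R,0,.06 R,0,.04
python3 - <<'E'
from cell import grab_frame
import cv2
f=grab_frame("scene"); cv2.imwrite("pics/s3.png",cv2.resize(f["color"][90:300,160:440,::-1],None,fx=2.5,fy=2.5))
E
```

```text
t 5.33 p [0.4394 0.3839 0.1313] z [ 0.63 -0.14 -0.77] F [-11.51   1.32   3.91] q [ 0.9   0.51  1.9  -1.08  0.72  0.4 ]
M,.9,.05 [0.4065 0.4023 0.1495] delta cm [ 1.6   1.05 -3.72]
M,0,.07 [0.3212 0.4506 0.0973] delta cm [12.16  3.83 -5.75]
L,0,.06 [0.3611 0.5027 0.1017] delta cm [ 9.8   9.81 -4.34]
L,0,.04 [0.3767 0.4938 0.1104] delta cm [ 7.92  9.29 -3.9 ]
R,0,.06 [0.297  0.3896 0.1017] delta cm [12.63 -2.66 -6.72]
R,0,.04 [0.3127 0.3807 0.1104] delta cm [10.75 -3.17 -6.28]
```

View pics/s3.png

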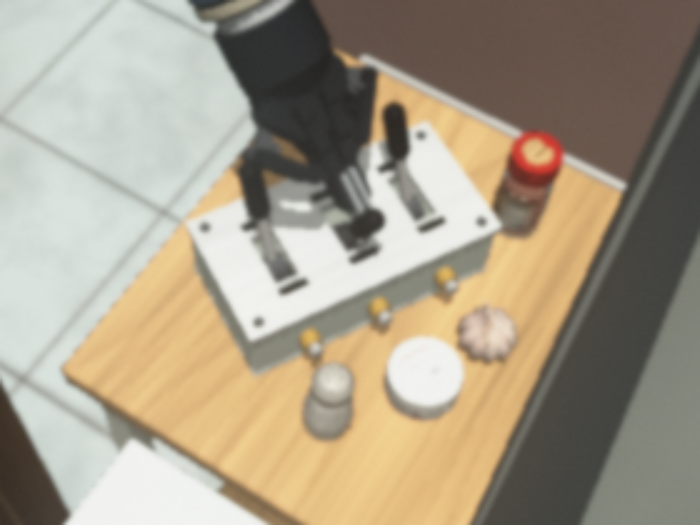

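The middle lever leans back at its stop, its grip at (368,220), with about 12 N of push on the cushion. I back off along the tool and move round to the right lever.

Emit:
move_arm(delta_pos=[[0.3, 0.1, -1.5], [0.5, 0.3, -4.5], [2, 0.8, -8], [6, 1.5, -9], [10, 2, -9], [12.6, 1, -8.5], [12.6, -2.6, -7], [12, -2.8, -6.6], [11, -3.1, -6.3], [10.8, -3.2, -6.3]], dr=[[0, 0, 0], [0, 0, 0], [0, 0, 0], [0, 0, 0], [0, 0, 0], [0, 0, 0], [0, 0, 0], [0, 0, 0], [0, 0, 0], [0, 0, 0]])

```text
clock: 6.62
ee_pos: [0.3136, 0.3808, 0.1112]
ee_rot: [0.107, 0.933, -0.038, 0.34]
wrist_force: [-0.1, 0.3, -0.1]
gripper_width: 0.0002
finger_force: 0.0
```

```bash
python3 plan.py 0 R,0,.01 R,.1,.01 R,.2,.01 R,.3,.01
```

```text
t 6.62 p [0.3136 0.3808 0.1112] z [ 0.63 -0.14 -0.77] F [-0.14  0.28 -0.06] q [ 1.13  0.47  2.05 -1.08  0.79  0.65]
R,0,.01 [0.3362 0.3674 0.1234] delta cm [-2.7  -0.79  0.67]
R,.1,.01 [0.3432 0.3634 0.1279] delta cm [-3.59 -1.02  0.82]
R,.2,.01 [0.3506 0.3593 0.1316] delta cm [-4.45 -1.26  1.06]
R,.3,.01 [0.3583 0.3549 0.1344] delta cm [-5.28 -1.5   1.39]
```

Emit:
move_arm(delta_pos=[[-0.9, -0.3, 0.2], [-1.8, -0.5, 0.4], [-2.3, -0.7, 0.6], [-2.7, -0.8, 0.67], [-3.1, -0.9, 0.75], [-3.6, -1.0, 0.82], [-4.0, -1.15, 0.94], [-4.45, -1.26, 1.06], [-4.45, -1.26, 1.06]], dr=[[0, 0, 0], [0, 0, 0], [0, 0, 0], [0, 0, 0], [0, 0, 0], [0, 0, 0], [0, 0, 0], [0, 0, 0], [0, 0, 0]])

```text
clock: 7.75
ee_pos: [0.3499, 0.3584, 0.1308]
ee_rot: [0.107, 0.934, -0.039, 0.34]
wrist_force: [-1.4, -0.3, -1.4]
gripper_width: -0.0003
finger_force: 0.5
```

Emit:
move_arm(delta_pos=[[-0.4, -0.12, 0.16], [-0.8, -0.24, 0.33]], dr=[[0, 0, 0], [0, 0, 0]])

```text
clock: 8.0
ee_pos: [0.3573, 0.3543, 0.1333]
ee_rot: [0.107, 0.934, -0.039, 0.34]
wrist_force: [-4.0, -0.8, 0.9]
gripper_width: -0.0
finger_force: 1.7
```

Emit:
move_arm(delta_pos=[[-0.2, -0.07, 0.1], [-0.4, -0.13, 0.2], [-0.4, -0.13, 0.2], [-0.4, -0.13, 0.2]], dr=[[0, 0, 0], [0, 0, 0], [0, 0, 0], [0, 0, 0]])

```text
clock: 8.5
ee_pos: [0.3612, 0.3523, 0.1344]
ee_rot: [0.107, 0.934, -0.039, 0.34]
wrist_force: [-1.0, -0.5, 0.3]
gripper_width: -0.0001
finger_force: 0.5
```

```bash
python3 plan.py 0 R,.3,.01 R,.4,.01  R,.5,.01 R,.6,.01 R,.7,.01 R,.8,.01 R,.85,.01 R,.9,.01 R,0,.04
```

```text
t 8.5 p [0.3612 0.3523 0.1344] z [ 0.63 -0.15 -0.77] F [-1.01 -0.48  0.32] q [ 1.    0.41  2.06 -1.1   0.75  0.53]
R,.3,.01 [0.3582 0.3549 0.1344] delta cm [ 0.26  0.19 -0.23]
R,.4,.01 [0.3661 0.3504 0.1363] delta cm [-0.52 -0.07  0.18]
R,.5,.01 [0.3741 0.3459 0.1373] delta cm [-1.26 -0.33  0.67]
R,.6,.01 [0.3822 0.3413 0.1374] delta cm [-1.95 -0.59  1.24]
R,.7,.01 [0.3902 0.3368 0.1365] delta cm [-2.57 -0.85  1.87]
R,.8,.01 [0.3981 0.3323 0.1348] delta cm [-3.12 -1.11  2.57]
R,.85,.01 [0.402  0.3301 0.1336] delta cm [-3.37 -1.24  2.94]
R,.9,.01 [0.4058 0.3279 0.1321] delta cm [-3.6  -1.36  3.32]
R,0,.04 [0.3127 0.3807 0.1104] delta cm [ 5.66  1.68 -1.62]
```

The force sags to 1 N at about 0.34 rad, so the right lever is free. I carry on.

Emit:
move_arm(delta_pos=[[-0.5, -0.07, 0.18], [-0.9, -0.2, 0.4], [-1.26, -0.33, 0.67], [-1.6, -0.46, 0.95], [-1.95, -0.59, 1.24], [-2.26, -0.72, 1.55], [-2.57, -0.85, 1.87], [-2.85, -0.98, 2.2], [-3.12, -1.11, 2.57], [-3.37, -1.24, 2.94], [-3.37, -1.24, 2.94]], dr=[[0, 0, 0], [0, 0, 0], [0, 0, 0], [0, 0, 0], [0, 0, 0], [0, 0, 0], [0, 0, 0], [0, 0, 0], [0, 0, 0], [0, 0, 0], [0, 0, 0]])

```text
clock: 9.88
ee_pos: [0.4023, 0.33, 0.1334]
ee_rot: [0.107, 0.934, -0.039, 0.34]
wrist_force: [-0.7, 0.4, 0.8]
gripper_width: 0.0003
finger_force: 0.2
```

Emit:
move_arm(delta_pos=[[-0.12, -0.06, 0.19], [-0.24, -0.12, 0.38], [-0.32, -0.16, 0.5], [-0.36, -0.18, 0.56], [-0.36, -0.18, 0.56]], dr=[[0, 0, 0], [0, 0, 0], [0, 0, 0], [0, 0, 0], [0, 0, 0]])

```text
clock: 10.5
ee_pos: [0.4073, 0.3274, 0.1314]
ee_rot: [0.107, 0.934, -0.038, 0.34]
wrist_force: [-10.4, 2.7, 5.5]
gripper_width: 0.0
finger_force: 6.1
```

Right is home on its cushion. On to the left lever.

```bash
python3 plan.py 0 L,0,.06 L,0,.04 R,0,.06
```

```text
t 10.5 p [0.4073 0.3274 0.1314] z [ 0.63 -0.14 -0.77] F [-10.45   2.69   5.54] q [ 0.88  0.42  2.06 -1.17  0.67  0.49]
L,0,.06 [0.3611 0.5027 0.1017] delta cm [ 8.39 16.04 -3.13]
L,0,.04 [0.3767 0.4938 0.1104] delta cm [ 6.51 15.53 -2.69]
R,0,.06 [0.297  0.3896 0.1017] delta cm [11.22  3.58 -5.52]
```

Emit:
move_arm(delta_pos=[[0.3, 0.1, -1.5], [0.5, 0.3, -4.5], [2, 0.8, -8], [6, 2, -9], [10, 4, -9], [11.5, 8, -8], [10.5, 12.5, -6], [8.8, 15.9, -4], [8, 15.9, -3.1], [6.6, 15.5, -2.7], [6.5, 15.5, -2.7]], dr=[[0, 0, 0], [0, 0, 0], [0, 0, 0], [0, 0, 0], [0, 0, 0], [0, 0, 0], [0, 0, 0], [0, 0, 0], [0, 0, 0], [0, 0, 0], [0, 0, 0]])

```text
clock: 11.88
ee_pos: [0.3775, 0.492, 0.1113]
ee_rot: [0.107, 0.934, -0.039, 0.34]
wrist_force: [-0.3, 0.9, 0.4]
gripper_width: 0.0001
finger_force: 0.0
```

```bash
python3 plan.py 0 L,0,.01 L,.1,.01 L,.2,.01 L,.3,.01 L,.4,.01
python3 - <<'E'
from cell import grab_frame
import cv2
f=grab_frame("scene"); cv2.imwrite("pics/s4.png",cv2.resize(f["color"][90:300,160:440,::-1],None,fx=2.5,fy=2.5))
E
```

```text
t 11.88 p [0.3775 0.492  0.1113] z [ 0.63 -0.15 -0.77] F [-0.33  0.94  0.42] q [ 1.11  0.63  1.72 -0.96  0.87  0.45]
L,0,.01 [0.4003 0.4805 0.1234] delta cm [-2.68 -0.6   0.66]
L,.1,.01 [0.4073 0.4765 0.1279] delta cm [-3.56 -0.83  0.82]
L,.2,.01 [0.4147 0.4723 0.1316] delta cm [-4.42 -1.07  1.06]
L,.3,.01 [0.4223 0.468  0.1344] delta cm [-5.25 -1.32  1.39]
L,.4,.01 [0.4302 0.4635 0.1363] delta cm [-6.04 -1.58  1.8 ]
```

View pics/s4.png

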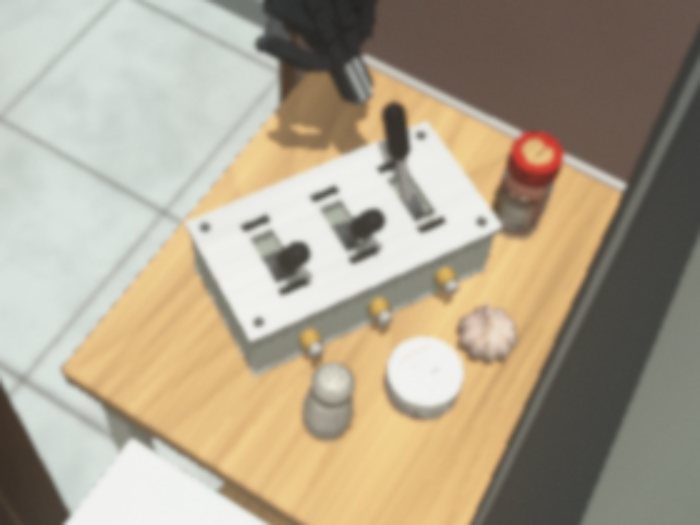

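Middle (370,222) and right (292,255) both lean fully back. The fingertip at (358,90) stands in front of the left lever.

Emit:
move_arm(delta_pos=[[-0.9, -0.2, 0.2], [-1.8, -0.4, 0.4], [-2.3, -0.5, 0.6], [-2.7, -0.6, 0.67], [-3.1, -0.7, 0.75], [-3.56, -0.83, 0.82], [-4.0, -0.95, 0.94], [-4.42, -1.07, 1.06], [-4.8, -1.2, 1.22], [-5.25, -1.32, 1.39], [-5.6, -1.45, 1.6], [-5.6, -1.45, 1.6]], dr=[[0, 0, 0], [0, 0, 0], [0, 0, 0], [0, 0, 0], [0, 0, 0], [0, 0, 0], [0, 0, 0], [0, 0, 0], [0, 0, 0], [0, 0, 0], [0, 0, 0], [0, 0, 0]])

```text
clock: 13.42
ee_pos: [0.4262, 0.4666, 0.1343]
ee_rot: [0.107, 0.934, -0.039, 0.34]
wrist_force: [0.1, -0.2, 0.9]
gripper_width: 0.0001
finger_force: 0.1
```

```bash
python3 plan.py 0 L,.4,.01  L,.5,.01 L,.6,.01 L,.7,.01 L,.8,.01 L,.85,.01 L,.9,.01
```

```text
t 13.43 p [0.4262 0.4666 0.1343] z [ 0.63 -0.15 -0.77] F [ 0.09 -0.19  0.9 ] q [ 1.01  0.59  1.72 -0.96  0.83  0.35]
L,.4,.01 [0.4302 0.4635 0.1363] delta cm [-0.49 -0.21  0.14]
L,.5,.01 [0.4382 0.459  0.1373] delta cm [-1.23 -0.47  0.63]
L,.6,.01 [0.4463 0.4544 0.1374] delta cm [-1.91 -0.73  1.2 ]
L,.7,.01 [0.4543 0.4499 0.1365] delta cm [-2.53 -0.99  1.83]
L,.8,.01 [0.4622 0.4454 0.1348] delta cm [-3.09 -1.25  2.53]
L,.85,.01 [0.4661 0.4432 0.1336] delta cm [-3.34 -1.38  2.89]
L,.9,.01 [0.4699 0.4411 0.1321] delta cm [-3.57 -1.5   3.28]
```

Emit:
move_arm(delta_pos=[[-0.5, -0.2, 0.14], [-0.9, -0.34, 0.38], [-1.23, -0.47, 0.63], [-1.57, -0.6, 0.92], [-1.91, -0.73, 1.2], [-2.22, -0.86, 1.5], [-2.53, -0.99, 1.83], [-2.8, -1.12, 2.18], [-3.09, -1.25, 2.53], [-3.34, -1.38, 2.89], [-3.34, -1.38, 2.89]], dr=[[0, 0, 0], [0, 0, 0], [0, 0, 0], [0, 0, 0], [0, 0, 0], [0, 0, 0], [0, 0, 0], [0, 0, 0], [0, 0, 0], [0, 0, 0], [0, 0, 0]])

```text
clock: 14.8
ee_pos: [0.466, 0.4432, 0.1333]
ee_rot: [0.107, 0.934, -0.039, 0.34]
wrist_force: [0.4, 0.4, 0.3]
gripper_width: -0.0001
finger_force: 0.1
```

Emit:
move_arm(delta_pos=[[-0.12, -0.06, 0.19], [-0.24, -0.12, 0.38], [-0.32, -0.16, 0.5], [-0.36, -0.18, 0.56], [-0.36, -0.18, 0.56]], dr=[[0, 0, 0], [0, 0, 0], [0, 0, 0], [0, 0, 0], [0, 0, 0]])

```text
clock: 15.42
ee_pos: [0.4711, 0.4405, 0.1313]
ee_rot: [0.107, 0.934, -0.039, 0.34]
wrist_force: [-6.0, 1.1, 1.8]
gripper_width: 0.0001
finger_force: 3.0
```

Emit:
move_arm(delta_pos=[[-0.05, -0.03, 0.08], [-0.05, -0.03, 0.08]], dr=[[0, 0, 0], [0, 0, 0]])

```text
clock: 15.68
ee_pos: [0.4715, 0.4404, 0.1312]
ee_rot: [0.107, 0.934, -0.038, 0.339]
wrist_force: [-11.2, 2.5, 3.7]
gripper_width: 0.0001
finger_force: 6.1
```

Emit:
move_arm(delta_pos=[[0.3, 0.1, -1.5], [0.5, 0.3, -4.5], [2, 0.8, -8], [6, 1.5, -10], [9, 1.5, -12], [9, 1.5, -12], [9, 1.5, -12]], dr=[[0, 0, 0], [0, 0, 0], [0, 0, 0], [0, 0, 0], [0, 0, 0], [0, 0, 0], [0, 0, 0]])

```text
clock: 16.55
ee_pos: [0.3337, 0.4875, 0.1657]
ee_rot: [0.107, 0.934, -0.039, 0.34]
wrist_force: [-0.0, -0.2, 0.2]
gripper_width: -0.0001
finger_force: 0.0
```

Run:
```python
from cell import grab_frame
import cv2,numpy as np
f=grab_frame("scene"); cv2.imwrite("pics/s5.png",cv2.resize(f["color"][90:300,160:440,::-1],None,fx=2.5,fy=2.5))
```

```text
(no output)
```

View pics/s5.png

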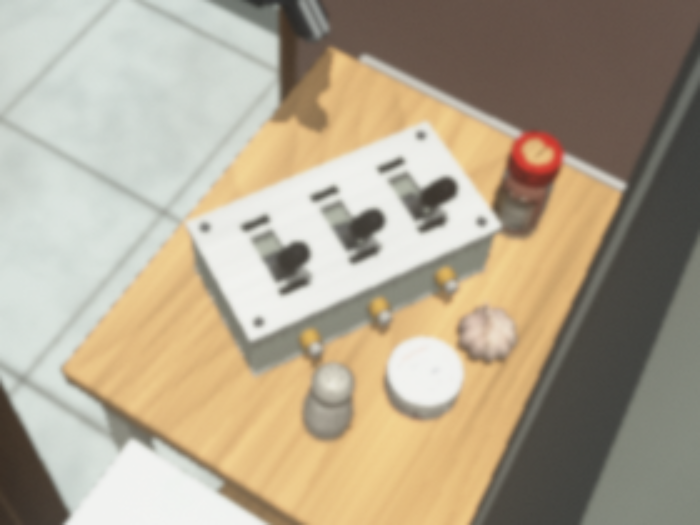

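All three levers lean fully back, with grips at (292,255), (370,222) and (440,190). The tool is clear and the bystanders have not moved.

```bash
python3 -c "
from cell import env
print(env.hand_in())"
```

```text
the job is handed in; nothing more can be done
None
```

I opened all three valves in the order middle, right, left. Each lever was pushed home onto its end stop with at most about 12 N read at the wrist, the things around the bank were not moved, and the job was handed in at about 17 s; no verdict was shown.

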